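Clamp a spice jar with a ratchet knob

ROBOT

A 6-joint arm with a two-finger parallel gripper is mounted at the origin on a cart in front of the work surface, level with it; the furniture and walls round the work are solid. World frame = base frame: x ahead of the robot, y to its left, z up, the work surface at z = 0. Lengths are in m, angles in degrees, forces in N, time in s.
With the tool pointing down it reaches from about 0.4 to 0.825 m from the base axis. Payload 7 kg.
Tool frame: the origin (TCP) lies on the centre line of the jaws, within the pads' length; the fingertips stand 22 mm ahead of it and the grasp point (between the pads) lies 3 mm ahead of it; z points along the fingers, y is the line along which they close (so a half turn about z gives the same grasp; the last joint's range is limited). The gripper opens to 88 mm and grips with 3 to 60 N. Pads are 19 mm wide; open, the fingers measure 130 mm over their backs; the gripper's body (78 mm by 193 mm) begins 47 mm behind the grasp point.
Start: joints at [88.929, 20.546, 0.682, 0, -70.136, -16.507], TCP at [0.204, 0.643, 0.249] pointing down, gripper open.
Joint ranges: [-176.03, 176.03], [-82.01, 121.73], [-58.28, 71.71], [-173.87, 95.51], [-174.79, -0.11], [-173.66, 173.66]. Speed limits (degrees/s): [136.94, 136.94, 172.46, 180, 180, 180].

INTERFACE

Orientations are given as [roll, pitch, yaw] about the fixed x, y, z axes, in that order (R = Rz(yaw) Ry(pitch) Rx(roll)).
In Python, from plant import get_state, cams, r gives the robot as it stands.
- The arm moves only by the tool apply_moves, never from a script. Its argument "targets" is a list of rows, each an object with "dp": the shift along the world's x, y, z in m, a list of three; "yaw": the turn about the world's z in degrees. In form: [{"dp": [x, y, z], "yaw": yaw}, ...]. A call has 1 to 20 rows; each row is the pose to reach, as a shift and turn from the pose commanded when the call began; what a row does not reach only later rows make up. A row lasts 1/12 s, in which the tool goes at most 41.7 mm and 7.16 degrees, less where a joint would pass 70% of its speed; a pose out of reach is approached as far as the arm can. A call with a gripper value outside its range is refused whole. "grip" is the gripper command: -1 is fully open, 1 is shut, values between are in proportion, set as the call begins (left out, the last holds). The fingers move at their own pace and stop on an object; "squeeze" is the grip in N (left out, the last holds). Time passes only in rows, so rows that repeat a pose let the fingers close. It gives the time, the measured TCP pose, the force, the opening and the grip force at its end, in the units of the state.
- get_state(): the state, without advancing time (a new reading comes with each control period).
- cams.capture(name): name is "side" or "top"; returns a dict with "image" (400x640x3 uint8, red, green, blue), "range_z" (400x640 float32, m along the optical axis (not along the pixel's ray), 0 where there is no reading), "fx", "fy", "cx", "cy" (pixels), "k1" (the pictures are not rectified: a ray, as slopes to the right and down, at radius r is drawn at 1 + k1 r^2 times it, then the intrinsics apply), "R" (3x3) and "t" (3): a world point X has camera coordinates R X + t. Camera axes: x right, y down, z forward; pixel columns grow to the right and rows downward; lengths in m; the calibration is good to about 2 mm. A picture is of the moment at which its call begins.
- r.close_job(): hands the job in; it is judged then, once.
The state is a dict: "time_s": time; "joints": joint angles; "qd": joint speeds; "joint_torque": joint torques, N m; "tcp_pos": TCP position; "eef_rot": TCP orientation; "contact_force": force on the tool from outside, world axes, zero at the start; "moment": the same for the moment, N m; "gripper_width": finger opening in m; "gripper_force": force on a finger pad.
Only numpy, scipy, OpenCV 4.12 (cv2) and the standard library are available. Lean on these libraries where they do the work, as an engineer would, in place of code of your own. Each camera call takes 0.05 s, during which the arm holds its last target. There are 200 camera calls.

TASK

The round spice jar's cap is stuck: stand the jar upright between the two V jaws of the jar clamp and let go of it. Then turn the clamp's ratchet knob clockwise, regripping as needed, until the jar is held tight and the knob slips and clicks at its set torque; stop at the first or second click, because cranking on wears the ratchet out. Leave the jar clamped and everything else where it is.

Things in the scene. Friction and masses are not known exactly. Their poses are not given: they have to be found in the camera images.
- spice_jar: the round spice jar with a screw cap, loose, standing upright: 45 mm across, 108 mm high (cap: the top 21 mm, as wide as the body), about 0.11 kg. Origin: centre of its underside, z up. (A shorter jar with a square body is a bystander.)
- jar_clamp: the jar clamp, fixed on the worktop; place and yaw vary. Origin: centre of the underside of its 230 x 90 x 8 mm base plate; x runs along it from the fixed jaw to the knob. A fixed V jaw stands at x = -0.105 to -0.07, a sliding V jaw faces it; both are 52 mm wide along y, tops 49 mm above the worktop. A post, 56 x 62 mm and 88 mm high, stands at x = 0.075 with the knob on top
- seat (a point): on the base plate (8 mm above the worktop), where the centre of the jar's underside is when the jar touches both sides of the fixed V; clamp x = -0.060, y = 0; axes as the clamp's. The jar at first has 9 mm of room along x, towards the knob, so put down 3 to 4 mm from the seat towards the knob it stands free of both jaws
- ratchet_knob: the round fluted knob on the clamp's post, clamp x = 0.075, y = 0: 42 mm across (44 over the flutes), 28 mm high, top 121 mm above the worktop; it does not rise or sink. Origin: centre of its underside, z up. Clockwise from above tightens. The drive has hidden free play, anything from none to 0.4 of a turn, before the jaw moves; then the jaw goes 20 mm per radian at about 0.15 N m. Let go, it stays where it is
- pin_top (a point): top of the small steel wear pin (9 mm across) in the centre of the knob's top, 2.5 mm proud, z up. The knob drives its shaft through a ratchet that clicks every 30 degrees: below about 0.55 N m they turn as one; above it the shaft stands still and the knob's torque falls sharply as it snaps on, click by click. Each click sinks the pin 0.2 mm for good (too little to see): feel the clicks as torque peaks
- square_jar: bystander: the shorter spice jar with a square body, 44 mm wide, 100 mm high; origin at the centre of its underside
- mug: bystander: a mug, 90 mm high; origin at the centre of its underside
- lemon: bystander: a lemon; origin at the centre of its underside
- clay_tin: bystander: a low round lidded pot, 50 mm across, 35 mm high; origin at the centre of its underside
- bowl: bystander: a small bowl, 94 mm across; origin at the centre of its underside
- tumbler: bystander: a drinking glass, 69 x 95 mm; origin at the centre of its underside
- egg_timer: bystander: an egg-shaped timer, 49 x 60 mm; origin at the centre of its underside

How it is judged:
By the outcome, as a careful person would: the job done as asked, in the order asked, and still so for the second after the job is handed in, with the robot touching nothing.
It also fails if it takes over 64 s, if anything falls off the work surface, if the arm or the gripper's body presses on something with over 40 N, if the wrist force passes 120 N, or if a joint passes its speed limit or range.

## Working session

There is one attempt and no reset: what is moved stays moved. The work goes in short steps, Python scripts to look and compute and a tool call to move; the robot and the scene stay as the last step left them, time stands still between calls to the robot, and variables do not carry over. Pictures are saved under pics/ and viewed, at most 10 in all, crops included, and the job is handed in when it is done.

Besides the shell and the picture viewer there is one more tool, called after "Call:" by a JSON object that holds its "api" and its "payload". apply_moves: Moves the arm, as the interface text tells. Its arguments: {"type":"object","properties":{"targets":{"type":"array","items":{"type":"object","properties":{"dp":{"type":"array","items":{"type":"number"}},"yaw":{"type":"number"}}}},"grip":{"type":"number"},"squeeze":{"type":"number"}},"required":["targets"]}

```bash
mkdir -p pics; cat > h.py <<'E'
import numpy as np, cv2
from plant import get_state, cams, r
def cap(n):
    c=cams.capture(n); np.savez('last_'+n+'.npz',**c); return c
def cloud(c):
    v,u=np.mgrid[0:400,0:640]; x=(u-c['cx'])/c['fx']; y=(v-c['cy'])/c['fy']
    a,b=x.copy(),y.copy()
    for _ in range(8):
        s=1+c['k1']*(a*a+b*b); a,b=x/s,y/s
    z=c['range_z']; P=np.stack([a*z,b*z,z],-1)
    W=(P-c['t'])@c['R']; W[z<=0]=np.nan
    return W
E
python3 - <<'E'
from h import *
for n in('top','side'):
    c=cap(n); cv2.imwrite(f'pics/{n}0.png',c['image'][:,:,::-1])
    W=cloud(c); print(n,-c['R'].T@c['t'],c['fx'],c['k1'])
    print(np.nanpercentile(W.reshape(-1,3),[5,50,95],axis=0).round(3))
s=get_state(); print({k:np.round(v,3) for k,v in s.items()})
E
```

```text
top [0.46474518 0.01888594 1.41524323] 373.2395721372457 -0.027073225852668196
[[-0.276 -0.845 -0.91 ]
 [ 0.573  0.009  0.035]
 [ 1.105  0.948  0.72 ]]
side [-0.7544406  -0.61365855  0.90831191] 518.4971885955804 -0.16331486965913194
[[-0.177 -0.79  -0.459]
 [ 0.41   0.009  0.085]
 [ 1.219  0.983  0.664]]
{'time_s': np.float64(0.1), 'joints': array([ 8.8929e+01,  2.0590e+01,  6.3900e-01, -1.6000e-02, -7.0135e+01,
       -1.6507e+01]), 'qd': array([-0.025, -0.219,  0.258,  0.053,  0.048, -0.048]), 'joint_torque': array([-2.0000e-03, -5.8416e+01,  2.9375e+01,  7.0160e+00,  1.0000e-02,
       -0.0000e+00]), 'tcp_pos': array([0.204, 0.643, 0.248]), 'eef_rot': array([ 1.79914e+02, -1.00000e-02, -1.75830e+01]), 'contact_force': array([ 1.473, -0.302,  0.259]), 'moment': array([ 0.005, -0.028,  0.016]), 'gripper_force': np.float64(0.0), 'gripper_width': np.float64(0.088)}
```

View pics/top0.png

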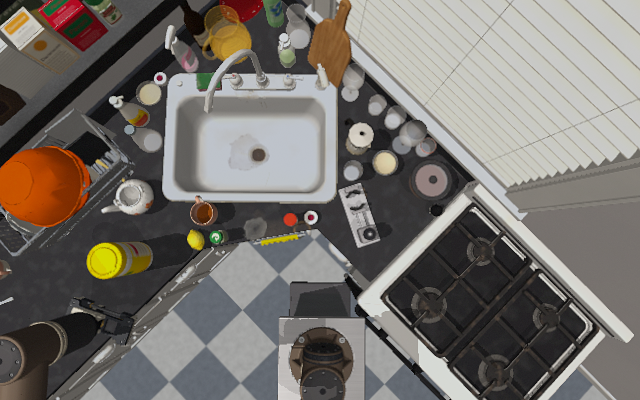

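View pics/side0.png

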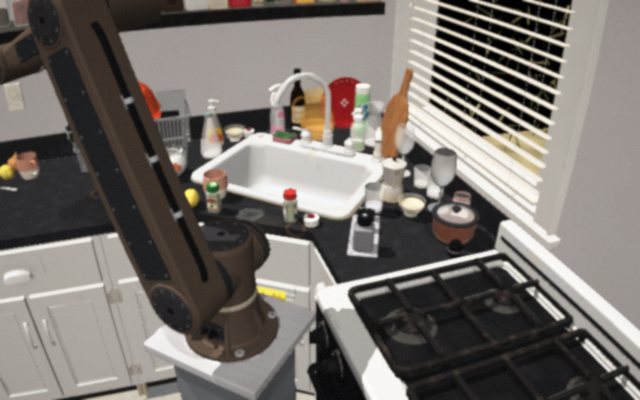

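```bash
python3 - <<'E'
from h import *
t=dict(np.load('last_top.npz'));s=dict(np.load('last_side.npz'))
a=t['image'][175:255,180:390];b=s['image'][160:265,190:400]
f=lambda i,k:cv2.resize(i[:,:,::-1],None,fx=k,fy=k,interpolation=cv2.INTER_CUBIC)
cv2.imwrite('pics/z.png',np.vstack([f(a,3.2),f(b,3.2)])[:600])
W=cloud(t);img=t['image'].astype(int)
hsv=cv2.cvtColor(t['image'],cv2.COLOR_RGB2HSV)
for n,(u,v) in dict(red=(291,219),green=(217,237),knob=(370,233)).items():
    p=W[v-9:v+10,u-9:u+10].reshape(-1,3); zm=np.nanmax(p[:,2]); print(n,W[v,u].round(4),zm)
    q=p[p[:,2]>zm-.012]; print(len(q),q.mean(0).round(4),((q.max(0)+q.min(0))/2).round(4),np.ptp(q,axis=0).round(4))
# clamp plate / jaws
p=W[175:255,330:390].reshape(-1,3);
for lo,hi in((.003,.016),(.04,.056),(.08,.096),(.108,.13)):
    m=((W[...,2]>lo)&(W[...,2]<hi)); m[:175]=0;m[255:]=0;m[:,:330]=0;m[:,390:]=0
    m&=(W[...,1]<-.05)
    q=W[m]; 
    if len(q)>4:
        rc=cv2.minAreaRect(q[:,:2].astype(np.float32)*1000); print(lo,len(q),q.mean(0).round(4),rc)
E
```

```text
red [0.5099 0.1091 0.1134] 0.11548550116205487
117 [0.5108 0.1125 0.1086] [0.5119 0.1131 0.1097] [0.0386 0.0426 0.0115]
green [0.4448 0.3684 0.1001] 0.10669162194946584
122 [0.4472 0.3738 0.1007] [0.4465 0.3756 0.1008] [0.0385 0.0421 0.0118]
knob [ 0.4638 -0.1649  0.1225] 0.1273131968615251
123 [ 0.4628 -0.1643  0.1211] [ 0.4638 -0.1652  0.1215] [0.0414 0.043  0.0117]
0.003 1276 [ 0.544  -0.1406  0.0072] ((534.7267456054688, -154.47373962402344), (299.5072937011719, 202.9464874267578), 0.28273457288742065)
0.04 192 [ 0.5817 -0.1235  0.0457] ((556.3804931640625, -126.80561828613281), (245.30198669433594, 60.423065185546875), 10.261619567871094)
0.08 140 [ 0.4763 -0.157   0.0873] ((555.456298828125, -136.04420471191406), (249.21755981445312, 60.94125747680664), 17.506898880004883)
0.108 126 [ 0.4625 -0.1641  0.1209] ((462.31427001953125, -165.3679656982422), (41.101318359375, 42.298336029052734), 43.24190139770508)
```

View pics/z.png

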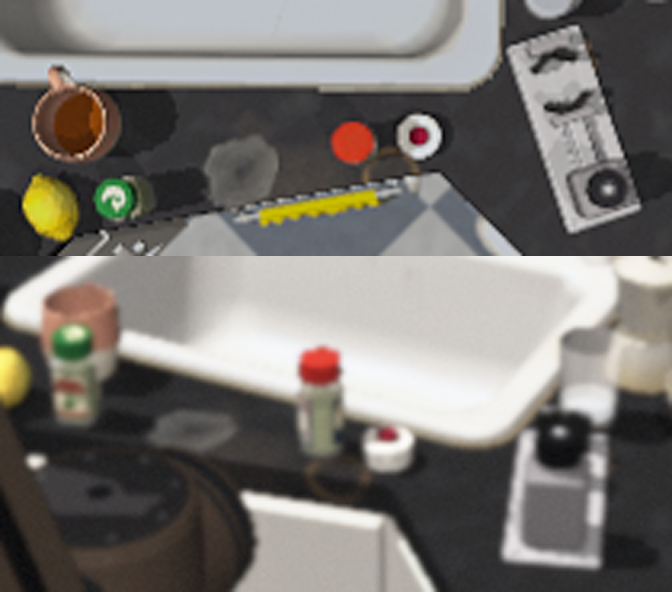

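```bash
cat >> h.py <<'E'
def ray(c,uv,z):
    uv=np.atleast_2d(np.asarray(uv,float)); x=np.stack([(uv[:,0]-c['cx'])/c['fx'],(uv[:,1]-c['cy'])/c['fy']],-1); a=x.copy()
    for _ in range(8): a=x/(1+c['k1']*(a**2).sum(1,keepdims=True))
    d=np.c_[a,np.ones(len(a))]@c['R']; o=-c['R'].T@c['t']
    return o+d*((z-o[2])/d[:,2])[:,None]
E
python3 - <<'E'
from h import *
t=dict(np.load('last_top.npz'));s=dict(np.load('last_side.npz'))
hsv=cv2.cvtColor(t['image'],cv2.COLOR_RGB2HSV)
def big(m,roi):
    z=np.zeros(m.shape,np.uint8); a,b,c_,d=roi; z[a:b,c_:d]=m[a:b,c_:d]
    n,l,st,ce=cv2.connectedComponentsWithStats(z); i=1+st[1:,4].argmax(); return (l==i).astype(np.uint8),ce[i],st[i]
m,ce,st=big(((hsv[...,0]<8)|(hsv[...,0]>172))&(hsv[...,1]>150)&(hsv[...,2]>90),(205,232,280,301)); print('red',ce,st,ray(t,ce,.108))
W=cloud(t)
m=(W[...,2]>.113)&(W[...,2]<.135); m,ce,st=big(m,(215,250,355,385)); print('knob',ce,st,ray(t,ce,.121))
# plate
g=(hsv[...,1]<45)&(hsv[...,2]>95)
m,ce,st=big(g,(178,252,333,388)); m=cv2.morphologyEx(m,cv2.MORPH_OPEN,np.ones((3,3),np.uint8))
cs,_=cv2.findContours(m,cv2.RETR_EXTERNAL,cv2.CHAIN_APPROX_NONE); c=max(cs,key=cv2.contourArea)[:,0]
P=ray(t,c,.008); print('plate',st,cv2.minAreaRect((P[:,:2]*1000).astype(np.float32)))
# side view clouds
V=cloud(s)
hs=cv2.cvtColor(s['image'],cv2.COLOR_RGB2HSV)
m,ce,st=big(((hs[...,0]<8)|(hs[...,0]>172))&(hs[...,1]>130)&(hs[...,2]>90),(180,215,275,305)); q=V[m>0];print('side red',ce,st,np.nanmedian(q,axis=0),np.nanpercentile(q,[5,95],axis=0)); print(ray(s,ce,.0975))
for nm,(u0,u1,v0,v1) in dict(tin=(300,323,206,228),red=(278,302,206,230)).items():
    p=W[v0:v1,u0:u1].reshape(-1,3); q=p[p[:,2]>.025]; print(nm,np.nanmedian(q,axis=0),q.min(0),q.max(0))
p=W[150:205,270:330]; print('rim z',np.nanmedian(W[205:210,280:330],axis=(0,1)),np.nanmedian(W[196:201,260:320],axis=(0,1)))
E
```

```text
red [289.77697842 218.88489209] [283 213  14  13 139] [[0.51048663 0.11371346 0.108     ]]
knob [369.728 233.352] [364 227  13  13 125] [[ 0.46262604 -0.16417544  0.121     ]]
plate [ 338  183   42   65 1243] ((532.2498168945312, -138.74887084960938), (232.34933471679688, 92.03048706054688), 18.629249572753906)
side red [289.26470588 194.18627451] [284 189  11  11 102] [0.49337847 0.11077562 0.10418111] [[0.48519507 0.09609835 0.09149294]
 [0.51756269 0.12668343 0.10991331]]
[[0.50426023 0.11541397 0.0975    ]]
tin [0.52085896 0.0408138  0.02915679] [0.49874039 0.01848637 0.02501235] [0.54689885 0.06332319 0.0393858 ]
red [0.51012792 0.10962952 0.10742375] [0.48925467 0.09056457 0.03241834] [0.53215036 0.13434405 0.1154855 ]
rim z [5.59884008e-01 6.63101206e-02 7.79457463e-05] [0.59214471 0.12268961 0.01748623]
```

Call:
{"api": "apply_moves", "payload": {"targets": [{"dp": [0.15,-0.26,0],"yaw": 36.6},{"dp": [0.15,-0.26,0],"yaw": 36.6},{"dp": [0.15,-0.26,0],"yaw": 36.6},{"dp": [0.15,-0.26,0],"yaw": 36.6},{"dp": [0.15,-0.26,0],"yaw": 36.6},{"dp": [0.15,-0.26,0],"yaw": 36.6},{"dp": [0.15,-0.26,0],"yaw": 36.6},{"dp": [0.307,-0.531,-0.059],"yaw": 36.6},{"dp": [0.307,-0.531,-0.059],"yaw": 36.6},{"dp": [0.307,-0.531,-0.059],"yaw": 36.6},{"dp": [0.307,-0.531,-0.059],"yaw": 36.6},{"dp": [0.307,-0.531,-0.059],"yaw": 36.6},{"dp": [0.307,-0.531,-0.059],"yaw": 36.6},{"dp": [0.307,-0.531,-0.059],"yaw": 36.6},{"dp": [0.307,-0.531,-0.059],"yaw": 36.6},{"dp": [0.307,-0.531,-0.059],"yaw": 36.6},{"dp": [0.307,-0.531,-0.059],"yaw": 36.6},{"dp": [0.307,-0.531,-0.059],"yaw": 36.6}], "grip": -1}}

```text
time_s: 1.6
tcp_pos: [0.5107, 0.1123, 0.1893]
eef_rot: [180.0, 0.0, 19.0]
contact_force: [-0.6, 0.0, 1.5]
gripper_width: 0.0877
gripper_force: 0.0
```

Call:
{"api": "apply_moves", "payload": {"targets": [{"dp": [0,0,-0.03]},{"dp": [0,0,-0.06]},{"dp": [0,0,-0.09]},{"dp": [0,0,-0.112]},{"dp": [0,0,-0.112]},{"dp": [0,0,-0.112]}]}}

```text
$.targets[0]: bad value
```

Call:
{"api": "apply_moves", "payload": {"targets": [{"dp": [0,0,0]},{"dp": [0,0,0]},{"dp": [0,0,0]},{"dp": [0,0,0]},{"dp": [0,0,0]},{"dp": [0,0,0]},{"dp": [0,0,0]},{"dp": [0,0,0]},{"dp": [0,0,0]},{"dp": [0,0,0]},{"dp": [0,0,0]},{"dp": [0,0,0]}], "grip": 1, "squeeze": 15}}

```text
$.targets[0]: bad value
```

```bash
python3 - <<'E'
from h import *
s=get_state(); print({k:np.round(v,4) for k,v in s.items()})
E
```

```text
{'time_s': np.float64(1.6), 'joints': array([ 3.39078e+01,  9.05700e+00, -2.32099e+01, -8.50000e-03,
       -5.77644e+01,  7.50545e+01]), 'qd': array([ 1.7615, -0.7227,  0.0262,  0.0771, -0.0276, -0.0222]), 'joint_torque': array([ -1.1259, -38.8023,  26.2582,   6.1977,   0.0725,   0.0471]), 'tcp_pos': array([0.5107, 0.1123, 0.1893]), 'eef_rot': array([1.799989e+02, 3.210000e-02, 1.895780e+01]), 'contact_force': array([-0.586 ,  0.0329,  1.4644]), 'moment': array([-0.0017, -0.0269, -0.0755]), 'gripper_force': np.float64(0.0), 'gripper_width': np.float64(0.0877)}
```

Call:
{"api": "apply_moves", "payload": {"targets": [{"dp": [0,0,-0.03],"yaw": 0},{"dp": [0,0,-0.06],"yaw": 0},{"dp": [0,0,-0.09],"yaw": 0},{"dp": [0,0,-0.112],"yaw": 0},{"dp": [0,0,-0.112],"yaw": 0},{"dp": [0,0,-0.112],"yaw": 0}]}}

```text
time_s: 2.1
tcp_pos: [0.5102, 0.1133, 0.0774]
eef_rot: [180.0, 0.1, 19.1]
contact_force: [0.2, -0.1, 1.4]
gripper_width: 0.0876
gripper_force: 0.0
```

Call:
{"api": "apply_moves", "payload": {"targets": [{"dp": [0,0,0],"yaw": 0},{"dp": [0,0,0],"yaw": 0},{"dp": [0,0,0],"yaw": 0},{"dp": [0,0,0],"yaw": 0},{"dp": [0,0,0],"yaw": 0},{"dp": [0,0,0],"yaw": 0},{"dp": [0,0,0],"yaw": 0},{"dp": [0,0,0],"yaw": 0},{"dp": [0,0,0],"yaw": 0},{"dp": [0,0,0],"yaw": 0},{"dp": [0,0,0],"yaw": 0},{"dp": [0,0,0],"yaw": 0}], "grip": 1, "squeeze": 15}}

```text
time_s: 3.1
tcp_pos: [0.511, 0.1125, 0.0777]
eef_rot: [180.0, -0.0, 19.0]
contact_force: [-0.5, 0.2, 2.7]
gripper_width: 0.0448
gripper_force: 14.9
```

```bash
python3 - <<'E'
from h import *
s=get_state(); print({k:np.round(v,4) for k,v in s.items()})
E
```

```text
{'time_s': np.float64(3.1), 'joints': array([ 3.39250e+01,  1.67045e+01, -3.06971e+01,  1.00000e-02,
       -4.25783e+01,  7.50967e+01]), 'qd': array([-0.0038,  0.0669, -0.0309, -0.0136,  0.0493, -0.0936]), 'joint_torque': array([ -0.3319, -43.1273,  20.1153,   4.6666,   0.1192,  -0.    ]), 'tcp_pos': array([0.511 , 0.1125, 0.0777]), 'eef_rot': array([ 1.799986e+02, -2.110000e-02,  1.902910e+01]), 'contact_force': array([-0.4737,  0.1902,  2.6979]), 'moment': array([ 0.1349,  0.1299, -0.016 ]), 'gripper_force': np.float64(14.9308), 'gripper_width': np.float64(0.0448)}
```

Call:
{"api": "apply_moves", "payload": {"targets": [{"dp": [0,0,0.02],"yaw": 0},{"dp": [0,0,0.05],"yaw": 0},{"dp": [0,0,0.08],"yaw": 0},{"dp": [0.005,-0.015,0.1],"yaw": 0},{"dp": [0.013,-0.04,0.1],"yaw": 0},{"dp": [0.024,-0.075,0.1],"yaw": 0},{"dp": [0.036,-0.11,0.1],"yaw": 0},{"dp": [0.047,-0.145,0.1],"yaw": 0},{"dp": [0.058,-0.18,0.1],"yaw": 0},{"dp": [0.067,-0.21,0.1],"yaw": 0},{"dp": [0.072,-0.224,0.1],"yaw": 0},{"dp": [0.0754,-0.2336,0.1],"yaw": 0},{"dp": [0.0754,-0.2336,0.1],"yaw": 0},{"dp": [0.0754,-0.2336,0.1],"yaw": 0},{"dp": [0.0754,-0.2336,0.1],"yaw": 0}]}}

```text
time_s: 4.35
tcp_pos: [0.5859, -0.1203, 0.1773]
eef_rot: [-180.0, 0.0, 19.0]
contact_force: [-0.7, 0.5, -0.7]
gripper_width: 0.0445
gripper_force: 14.9
```

```bash
python3 - <<'E'
from h import *
t=cap('top');s=cap('side')
f=lambda i,k:cv2.resize(i[:,:,::-1],None,fx=k,fy=k,interpolation=cv2.INTER_CUBIC)
cv2.imwrite('pics/b.png',np.vstack([f(t['image'][160:260,310:420],4)[:, :440],f(s['image'][130:270,330:440],4)[:560]])[:960:2,::1] if 0 else np.hstack([f(t['image'][160:260,310:410],4),f(s['image'][150:270,330:430],4)[:400]]))
st=get_state(); print(st['tcp_pos'].round(4) if hasattr(st['tcp_pos'],'round') else st['tcp_pos'],st['contact_force'])
hs=cv2.cvtColor(s['image'],cv2.COLOR_RGB2HSV); 
m=((hs[...,0]<8)|(hs[...,0]>172))&(hs[...,1]>130)&(hs[...,2]>70); V=cloud(s); m&=(V[...,0]>.5)&(V[...,0]<.66)&(V[...,1]<-.05)&(V[...,1]>-.2); q=V[m]; print(len(q),np.nanmin(q,axis=0),np.nanmax(q,axis=0))
E
```

```text
[ 0.586  -0.1201  0.1776] [ 0.35460902  0.30573655 -1.40613239]
134 [ 0.54913249 -0.1448073   0.18709244] [ 0.59410495 -0.06798157  0.49680994]
```

View pics/b.png

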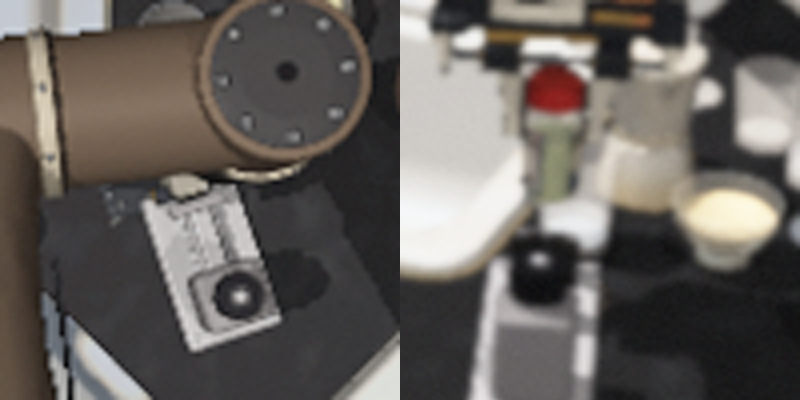

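```bash
python3 - <<'E'
from h import *
s=dict(np.load('last_side.npz'));t=dict(np.load('last_top.npz'))
V=cloud(s);hs=cv2.cvtColor(s['image'],cv2.COLOR_RGB2HSV)
m=((hs[...,0]<8)|(hs[...,0]>172))&(hs[...,1]>130)&(hs[...,2]>60); m[:165]=0;m[185:]=0;m[:,:455]=0;m[:,485:]=0
v,u=np.nonzero(m); print('cap',u.min(),u.max(),v.min(),v.max(),u.mean(),v.mean())
yax=np.array([np.sin(np.radians(161)),np.cos(np.radians(161))]); yax=np.array([.3256,-.9455])
C=np.array([.533,-.1395]); U=np.array([-.9455,-.3256])
def cl(p): d=np.asarray(p)[...,:2]-C; return d@U,d@yax
print('cap clamp xy',cl(ray(s,[(u.min()+u.max())/2,v.mean()],.197)[0]),cl(np.nanmedian(V[m],axis=0)))
k=(V[...,2]>.095)&(V[...,2]<.125)&(abs(V[...,0]-.455)<.04)&(abs(V[...,1]+.165)<.04)&(hs[...,2]<80)
v,u=np.nonzero(k);print('knob',len(u),u.min(),u.max(),v.min(),v.max(),cl(np.nanmedian(V[k],axis=0)),V[k].min(0),V[k].max(0))
print(cl(ray(s,[(u.min()+u.max())/2,v.mean()],.107)[0]))
# top recheck knob
W=cloud(t); m=(W[...,2]>.113)&(W[...,2]<.128)&(abs(W[...,0]-.462)<.03)&(abs(W[...,1]+.165)<.03)
v,u=np.nonzero(m); print('knob top',cl(ray(t,[u.mean(),v.mean()],.121)[0]))
E
```

```text
Traceback (most recent call last):
ValueError: zero-size array to reduction operation minimum which has no identity
```

```bash
python3 - <<'E'
from h import *
s=dict(np.load('last_side.npz'));t=dict(np.load('last_top.npz'))
V=cloud(s);hs=cv2.cvtColor(s['image'],cv2.COLOR_RGB2HSV)
m=((hs[...,0]<8)|(hs[...,0]>172))&(hs[...,1]>130)&(hs[...,2]>60); m[:163]=0;m[182:]=0;m[:,:355]=0;m[:,382:]=0
v,u=np.nonzero(m); print('cap',u.min(),u.max(),v.min(),v.max(),u.mean(),v.mean())
yax=np.array([.3256,-.9455]); C=np.array([.533,-.1395]); U=np.array([-.9455,-.3256])
def cl(p): d=np.asarray(p)[...,:2]-C; return d@U,d@yax
print('cap clamp xy',cl(ray(s,[(u.min()+u.max())/2,v.mean()],.197)[0]),cl(np.nanmedian(V[m],axis=0)))
k=(V[...,2]>.095)&(V[...,2]<.125)&(abs(V[...,0]-.455)<.04)&(abs(V[...,1]+.165)<.04)&(hs[...,2]<80)
v,u=np.nonzero(k);print('knob',len(u),u.min(),u.max(),v.min(),v.max(),cl(np.nanmedian(V[k],axis=0)))
print(cl(ray(s,[(u.min()+u.max())/2,v.mean()],.107)[0]))
W=cloud(t); m=(W[...,2]>.113)&(W[...,2]<.128)&(abs(W[...,0]-.462)<.03)&(abs(W[...,1]+.165)<.03)
v,u=np.nonzero(m); print('knob top',cl(ray(t,[u.mean(),v.mean()],.121)[0]))
E
```

```text
cap 362 375 167 177 368.3492063492063 172.22222222222223
cap clamp xy (np.float64(-0.05067903224009328), np.float64(-0.0014695477135462376)) (np.float64(-0.0400786755246875), np.float64(-0.001257584873389523))
knob 175 358 372 212 226 (np.float64(0.09046371896935818), np.float64(-0.0005421790326379031))
(np.float64(0.07733238462619184), np.float64(-0.0008323689496743357))
knob top (np.float64(0.07413362675590654), np.float64(0.0006427555575390098))
```

Call:
{"api": "apply_moves", "payload": {"targets": [{"dp": [0,0,-0.02],"yaw": 0},{"dp": [0,0,-0.04],"yaw": 0},{"dp": [0,0,-0.055],"yaw": 0},{"dp": [0,0,-0.06],"yaw": 0},{"dp": [0,0,-0.065],"yaw": 0},{"dp": [0,0,-0.065],"yaw": 0}]}}

```text
time_s: 4.95
tcp_pos: [0.5861, -0.1206, 0.1122]
eef_rot: [-180.0, 0.0, 19.1]
contact_force: [-0.5, 0.6, -0.3]
gripper_width: 0.0445
gripper_force: 14.9
```

Call:
{"api": "apply_moves", "payload": {"targets": [{"dp": [0,0,-0.008],"yaw": 0},{"dp": [0,0,-0.015],"yaw": 0},{"dp": [0,0,-0.02],"yaw": 0},{"dp": [0,0,-0.024],"yaw": 0},{"dp": [0,0,-0.024],"yaw": 0},{"dp": [0,0,-0.024],"yaw": 0}]}}

```text
time_s: 5.45
tcp_pos: [0.5862, -0.1212, 0.0883]
eef_rot: [-180.0, 0.0, 19.0]
contact_force: [-0.8, -0.3, -0.3]
gripper_width: 0.0445
gripper_force: 14.9
```

Call:
{"api": "apply_moves", "payload": {"targets": [{"dp": [0,0,-0.001],"yaw": 0},{"dp": [0,0,-0.002],"yaw": 0},{"dp": [0,0,-0.003],"yaw": 0},{"dp": [0,0,-0.003],"yaw": 0},{"dp": [0,0,-0.003],"yaw": 0}]}}

```text
time_s: 5.87
tcp_pos: [0.5864, -0.1211, 0.0857]
eef_rot: [180.0, -0.0, 19.0]
contact_force: [-0.5, 1.3, -1.3]
gripper_width: 0.0447
gripper_force: 15.0
```

Call:
{"api": "apply_moves", "payload": {"targets": [{"dp": [0,0,-0.001],"yaw": 0},{"dp": [0,0,-0.001],"yaw": 0},{"dp": [0,0,-0.001],"yaw": 0}]}}

```text
time_s: 6.12
tcp_pos: [0.5866, -0.1209, 0.0854]
eef_rot: [180.0, -0.1, 19.0]
contact_force: [-2.3, 2.6, 5.8]
gripper_width: 0.0446
gripper_force: 15.0
```

```bash
python3 - <<'E'
from h import *
s=get_state(); print(s['contact_force'],s['moment'],s['tcp_pos'])
E
```

```text
[-2.30568748  2.58036601  5.76942355] [0.80445046 0.75760461 0.00967452] [ 0.58658579 -0.12094632  0.08539184]
```

Call:
{"api": "apply_moves", "payload": {"targets": [{"dp": [0,0,0.0007],"yaw": 0},{"dp": [0,0,0.0007],"yaw": 0},{"dp": [0,0,0.0007],"yaw": 0},{"dp": [0,0,0.0007],"yaw": 0}], "squeeze": 5}}

```text
time_s: 6.45
tcp_pos: [0.5864, -0.1212, 0.0854]
eef_rot: [180.0, -0.0, 19.0]
contact_force: [-1.6, 1.5, 1.3]
gripper_width: 0.0444
gripper_force: 5.0
```

Call:
{"api": "apply_moves", "payload": {"targets": [{"dp": [0,0,0],"yaw": 0},{"dp": [0,0,0],"yaw": 0},{"dp": [0,0,0],"yaw": 0},{"dp": [0,0,0],"yaw": 0},{"dp": [0,0,0],"yaw": 0},{"dp": [0,0,0],"yaw": 0},{"dp": [0,0,0],"yaw": 0},{"dp": [0,0,0],"yaw": 0}], "grip": -1}}

```text
time_s: 7.12
tcp_pos: [0.5863, -0.1212, 0.0853]
eef_rot: [180.0, 0.0, 19.0]
contact_force: [0.3, -0.1, -0.1]
gripper_width: 0.0866
gripper_force: 0.0
```

Call:
{"api": "apply_moves", "payload": {"targets": [{"dp": [0,0,0.02],"yaw": 0},{"dp": [0,0,0.05],"yaw": 0},{"dp": [0,0,0.085],"yaw": 0},{"dp": [0,0,0.11],"yaw": 0},{"dp": [-0.06,-0.02,0.11],"yaw": 0},{"dp": [-0.12,-0.04,0.11],"yaw": 0},{"dp": [-0.12,-0.04,0.11],"yaw": 0},{"dp": [-0.12,-0.04,0.11],"yaw": 0},{"dp": [-0.12,-0.04,0.11],"yaw": 0}]}}

```text
time_s: 7.87
tcp_pos: [0.4643, -0.1618, 0.196]
eef_rot: [180.0, -0.1, 18.9]
contact_force: [1.1, -1.1, 0.6]
gripper_width: 0.0876
gripper_force: 0.0
```

```bash
python3 - <<'E'
from h import *
t=cap('top');s=cap('side')
f=lambda i,k:cv2.resize(i[:,:,::-1],None,fx=k,fy=k,interpolation=cv2.INTER_CUBIC)
cv2.imwrite('pics/c.png',np.hstack([f(t['image'][160:260,310:410],4),f(s['image'][150:250,320:420],4)]))
st=get_state(); print(st['tcp_pos'],st['gripper_width'])
E
```

```text
[ 0.46677871 -0.16124064  0.19587916] 0.08735677664743252
```

View pics/c.png

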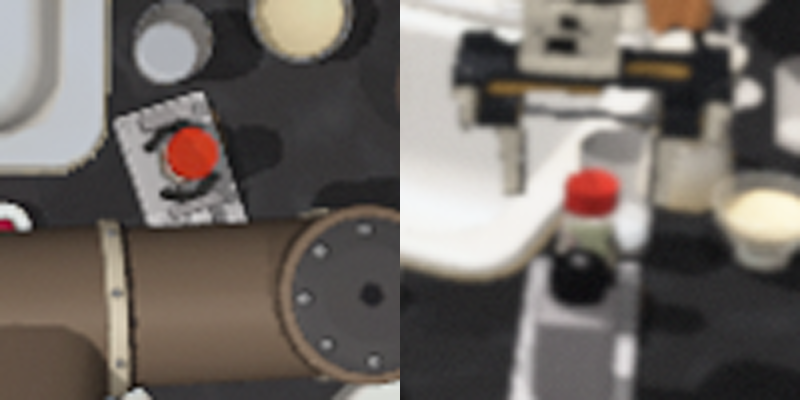

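Call:
{"api": "apply_moves", "payload": {"targets": [{"dp": [-0.004,-0.0024,-0.02],"yaw": 0},{"dp": [-0.004,-0.0024,-0.045],"yaw": 0},{"dp": [-0.004,-0.0024,-0.065],"yaw": 0},{"dp": [-0.004,-0.0024,-0.078],"yaw": 0},{"dp": [-0.004,-0.0024,-0.078],"yaw": 0},{"dp": [-0.004,-0.0024,-0.078],"yaw": 0}]}}

```text
time_s: 8.47
tcp_pos: [0.4628, -0.1634, 0.1167]
eef_rot: [-180.0, 0.1, 19.1]
contact_force: [-0.6, 0.3, 0.0]
gripper_width: 0.0873
gripper_force: 0.0
```

Call:
{"api": "apply_moves", "payload": {"targets": [{"dp": [0,0,0],"yaw": 0},{"dp": [0,0,0],"yaw": 0},{"dp": [0,0,0],"yaw": 0},{"dp": [0,0,0],"yaw": 0},{"dp": [0,0,0],"yaw": 0},{"dp": [0,0,0],"yaw": 0},{"dp": [0,0,0],"yaw": 0},{"dp": [0,0,0],"yaw": 0},{"dp": [0,0,0],"yaw": 0},{"dp": [0,0,0],"yaw": 0},{"dp": [0,0,0],"yaw": 0},{"dp": [0,0,0],"yaw": 0}], "grip": 1, "squeeze": 40}}

```text
time_s: 9.47
tcp_pos: [0.4618, -0.1623, 0.1175]
eef_rot: [-179.9, -0.0, 19.0]
contact_force: [-3.5, 10.8, 9.0]
gripper_width: 0.0412
gripper_force: 40.0
```

```bash
cat > st.py <<'E'
from h import *
s=get_state(); print(np.round(s['contact_force'],2),np.round(s['moment'],3),np.round(s['tcp_pos'],4),np.round(s['eef_rot'],2),s['joints'][5],round(s['joint_torque'][5],3),s['gripper_width'],s['time_s'])
E
python3 st.py
```

```text
[-3.45 10.79  8.98] [ 4.105  1.444 -0.032] [ 0.4618 -0.1623  0.1175] [-1.7989e+02 -1.0000e-02  1.9000e+01] 105.47600176968429 0.025 0.04119595507680678 9.4667
```

Call:
{"api": "apply_moves", "payload": {"targets": [{"dp": [-0.0006,0.0018,0.0005],"yaw": 0},{"dp": [-0.0006,0.0018,0.0005],"yaw": 0},{"dp": [-0.0006,0.0018,0.0005],"yaw": 0},{"dp": [-0.0006,0.0018,0.0005],"yaw": -3},{"dp": [-0.0006,0.0018,0.0005],"yaw": -6},{"dp": [-0.0006,0.0018,0.0005],"yaw": -9},{"dp": [-0.0006,0.0018,0.0005],"yaw": -12}]}}

```text
time_s: 10.05
tcp_pos: [0.4617, -0.1618, 0.1177]
eef_rot: [-180.0, 0.0, 6.9]
contact_force: [0.4, 0.5, -1.0]
gripper_width: 0.0417
gripper_force: 40.0
```

```bash
python3 st.py
```

```text
[ 0.35  0.54 -0.99] [-0.163 -0.162  0.061] [ 0.4617 -0.1618  0.1177] [-1.80e+02  1.00e-02  6.86e+00] 93.10202554776755 1.017 0.04171203467354814 10.05
```

Call:
{"api": "apply_moves", "payload": {"targets": [{"dp": [0,0,0],"yaw": -2},{"dp": [0,0,0],"yaw": -4},{"dp": [0,0,0],"yaw": -6},{"dp": [0,0,0],"yaw": -8}]}}

```text
time_s: 10.38
tcp_pos: [0.4616, -0.1619, 0.1177]
eef_rot: [180.0, 0.0, -1.1]
contact_force: [-0.4, -0.1, -0.6]
gripper_width: 0.0413
gripper_force: 40.0
```

```bash
python3 st.py
```

```text
[-0.39 -0.14 -0.58] [-0.285 -0.163  0.004] [ 0.4616 -0.1619  0.1177] [ 1.80e+02  1.00e-02 -1.08e+00] 85.15506748083521 0.67 0.041282163984955926 10.3833
```

Call:
{"api": "apply_moves", "payload": {"targets": [{"dp": [0,0,0],"yaw": -2},{"dp": [0,0,0],"yaw": -4},{"dp": [0,0,0],"yaw": -6},{"dp": [0,0,0],"yaw": -8}]}}

```text
time_s: 10.72
tcp_pos: [0.4616, -0.1619, 0.1177]
eef_rot: [180.0, 0.0, -9.1]
contact_force: [0.6, -0.3, -1.1]
gripper_width: 0.0411
gripper_force: 40.0
```

```bash
python3 st.py
```

```text
[ 0.63 -0.28 -1.05] [-0.381 -0.038 -0.015] [ 0.4616 -0.1619  0.1177] [ 1.7999e+02  2.0000e-02 -9.0800e+00] 77.15424189841389 0.67 0.041107572440420626 10.7167
```

Call:
{"api": "apply_moves", "payload": {"targets": [{"dp": [0,0,0],"yaw": -3},{"dp": [0,0,0],"yaw": -6},{"dp": [0,0,0],"yaw": -9},{"dp": [0,0,0],"yaw": -12}]}}

```text
time_s: 11.05
tcp_pos: [0.4615, -0.162, 0.1177]
eef_rot: [180.0, 0.0, -21.1]
contact_force: [-0.3, -1.5, -0.6]
gripper_width: 0.0412
gripper_force: 40.0
```

```bash
python3 st.py
```

```text
[-0.26 -1.46 -0.64] [-0.493 -0.023  0.018] [ 0.4615 -0.162   0.1177] [ 1.7998e+02  2.0000e-02 -2.1130e+01] 65.10240071894357 1.016 0.04116517490081007 11.05
```

Call:
{"api": "apply_moves", "payload": {"targets": [{"dp": [0,0,0],"yaw": -2},{"dp": [0,0,0],"yaw": -4},{"dp": [0,0,0],"yaw": -6},{"dp": [0,0,0],"yaw": -8}]}}

```text
time_s: 11.38
tcp_pos: [0.4615, -0.162, 0.1177]
eef_rot: [180.0, 0.0, -29.1]
contact_force: [0.1, -1.6, -0.7]
gripper_width: 0.0413
gripper_force: 40.0
```

```bash
python3 st.py
```

```text
[ 0.11 -1.64 -0.73] [-0.544 -0.023 -0.028] [ 0.4615 -0.162   0.1177] [ 1.7998e+02  2.0000e-02 -2.9090e+01] 57.1526942746276 0.669 0.041316897391923416 11.3833
```

Still in the free play (48°). Continue.

Call:
{"api": "apply_moves", "payload": {"targets": [{"dp": [0,0,0],"yaw": -3},{"dp": [0,0,0],"yaw": -6},{"dp": [0,0,0],"yaw": -9},{"dp": [0,0,0],"yaw": -12}]}}

```text
time_s: 11.72
tcp_pos: [0.4614, -0.1621, 0.1177]
eef_rot: [180.0, 0.0, -41.1]
contact_force: [0.5, -2.2, -1.1]
gripper_width: 0.0413
gripper_force: 40.0
```

```bash
python3 st.py
```

```text
[ 0.48 -2.2  -1.11] [-0.554  0.119 -0.024] [ 0.4614 -0.1621  0.1177] [ 1.7996e+02  2.0000e-02 -4.1130e+01] 45.10357779251399 1.015 0.04133378812652073 11.7167
```

Call:
{"api": "apply_moves", "payload": {"targets": [{"dp": [0,0,0],"yaw": -2},{"dp": [0,0,0],"yaw": -4},{"dp": [0,0,0],"yaw": -6},{"dp": [0,0,0],"yaw": -8}]}}

```text
time_s: 12.05
tcp_pos: [0.4614, -0.1621, 0.1177]
eef_rot: [180.0, 0.0, -49.1]
contact_force: [-0.7, -1.4, -0.8]
gripper_width: 0.0412
gripper_force: 40.0
```

```bash
python3 st.py
```

```text
[-0.71 -1.43 -0.78] [-0.536  0.127 -0.024] [ 0.4614 -0.1621  0.1177] [ 1.7996e+02  1.0000e-02 -4.9090e+01] 37.15284115770059 0.669 0.04116957424570059 12.05
```

Call:
{"api": "apply_moves", "payload": {"targets": [{"dp": [0,0,0],"yaw": -3},{"dp": [0,0,0],"yaw": -6},{"dp": [0,0,0],"yaw": -9},{"dp": [0,0,0],"yaw": -12}]}}

```text
time_s: 12.38
tcp_pos: [0.4613, -0.1621, 0.1177]
eef_rot: [179.9, 0.0, -61.1]
contact_force: [-0.1, -1.1, -0.2]
gripper_width: 0.0415
gripper_force: 40.0
```

```bash
python3 st.py
```

```text
[-0.14 -1.06 -0.16] [-0.572  0.245  0.049] [ 0.4613 -0.1621  0.1177] [ 1.7995e+02  1.0000e-02 -6.1140e+01] 25.1049582585572 1.016 0.04146206029720444 12.3833
```

Call:
{"api": "apply_moves", "payload": {"targets": [{"dp": [0,0,0],"yaw": -2},{"dp": [0,0,0],"yaw": -4},{"dp": [0,0,0],"yaw": -6},{"dp": [0,0,0],"yaw": -8}]}}

```text
time_s: 12.72
tcp_pos: [0.4613, -0.1621, 0.1177]
eef_rot: [179.9, 0.0, -69.1]
contact_force: [-0.5, -1.2, -0.4]
gripper_width: 0.0414
gripper_force: 40.0
```

```bash
python3 st.py
```

```text
[-0.48 -1.17 -0.37] [-0.55   0.279  0.042] [ 0.4613 -0.1621  0.1177] [179.94   0.   -69.09] 17.15225258432248 0.669 0.04144252715246404 12.7167
```

Call:
{"api": "apply_moves", "payload": {"targets": [{"dp": [0,0,0],"yaw": -3},{"dp": [0,0,0],"yaw": -6},{"dp": [0,0,0],"yaw": -9},{"dp": [0,0,0],"yaw": -12}]}}

```text
time_s: 13.05
tcp_pos: [0.4612, -0.1621, 0.1177]
eef_rot: [179.9, -0.0, -81.1]
contact_force: [-0.5, -1.7, 0.3]
gripper_width: 0.0409
gripper_force: 40.0
```

```bash
python3 st.py
```

```text
[-0.54 -1.67  0.3 ] [-0.368  0.391  0.022] [ 0.4612 -0.1621  0.1177] [ 1.7993e+02 -1.0000e-02 -8.1130e+01] 5.106302946367513 1.015 0.04087952649536345 13.05
```

Call:
{"api": "apply_moves", "payload": {"targets": [{"dp": [0,0,0],"yaw": -2},{"dp": [0,0,0],"yaw": -4},{"dp": [0,0,0],"yaw": -6},{"dp": [0,0,0],"yaw": -8}]}}

```text
time_s: 13.38
tcp_pos: [0.4611, -0.1621, 0.1177]
eef_rot: [179.9, -0.0, -89.1]
contact_force: [-0.9, -1.4, -0.4]
gripper_width: 0.0413
gripper_force: 40.0
```

```bash
python3 st.py
```

```text
[-0.85 -1.36 -0.39] [-0.325  0.445  0.037] [ 0.4611 -0.1621  0.1177] [ 1.7993e+02 -1.0000e-02 -8.9090e+01] -2.8473817118208062 0.669 0.041258596685232456 13.3833
```

Call:
{"api": "apply_moves", "payload": {"targets": [{"dp": [0,0,0],"yaw": -3},{"dp": [0,0,0],"yaw": -6},{"dp": [0,0,0],"yaw": -9},{"dp": [0,0,0],"yaw": -12}]}}

```text
time_s: 13.72
tcp_pos: [0.4611, -0.162, 0.1176]
eef_rot: [179.9, -0.0, -101.1]
contact_force: [-1.5, -0.9, 0.6]
gripper_width: 0.0412
gripper_force: 40.0
```

```bash
python3 st.py
```

```text
[-1.52 -0.89  0.56] [-0.176  0.545 -0.001] [ 0.4611 -0.162   0.1176] [ 1.7993e+02 -2.0000e-02 -1.0114e+02] -14.896108486604861 1.015 0.04116466701236958 13.7167
```

Call:
{"api": "apply_moves", "payload": {"targets": [{"dp": [0,0,0],"yaw": -2},{"dp": [0,0,0],"yaw": -4},{"dp": [0,0,0],"yaw": -6},{"dp": [0,0,0],"yaw": -8}]}}

```text
time_s: 14.05
tcp_pos: [0.4611, -0.162, 0.1177]
eef_rot: [179.9, -0.0, -109.1]
contact_force: [-0.3, -0.3, -0.2]
gripper_width: 0.0414
gripper_force: 40.0
```

```bash
python3 st.py
```

```text
[-0.34 -0.28 -0.23] [-0.141  0.453  0.128] [ 0.4611 -0.162   0.1177] [ 1.7993e+02 -3.0000e-02 -1.0909e+02] -22.844065702139314 0.548 0.041418096490588655 14.05
```

Call:
{"api": "apply_moves", "payload": {"targets": [{"dp": [0,0,0],"yaw": -2},{"dp": [0,0,0],"yaw": -4},{"dp": [0,0,0],"yaw": -6},{"dp": [0,0,0],"yaw": -8}]}}

```text
time_s: 14.38
tcp_pos: [0.461, -0.162, 0.1176]
eef_rot: [179.9, -0.0, -117.1]
contact_force: [-1.8, -1.0, -0.0]
gripper_width: 0.0413
gripper_force: 40.0
```

```bash
python3 st.py
```

```text
[-1.77 -0.96 -0.04] [-0.006  0.592  0.161] [ 0.461  -0.162   0.1176] [ 1.7993e+02 -4.0000e-02 -1.1708e+02] -30.836077468811368 0.536 0.04134186759669608 14.3833
```

Call:
{"api": "apply_moves", "payload": {"targets": [{"dp": [0,0,0],"yaw": -2},{"dp": [0,0,0],"yaw": -4}]}}

```text
time_s: 14.55
tcp_pos: [0.461, -0.162, 0.1176]
eef_rot: [179.9, -0.1, -121.1]
contact_force: [-1.4, -0.2, 0.5]
gripper_width: 0.0411
gripper_force: 40.0
```

```bash
python3 st.py
```

```text
[-1.38 -0.19  0.54] [0.092 0.604 0.114] [ 0.461  -0.162   0.1176] [ 1.7993e+02 -5.0000e-02 -1.2108e+02] -34.835077387887495 0.523 0.04110838620533652 14.55
```

Call:
{"api": "apply_moves", "payload": {"targets": [{"dp": [0,0,0],"yaw": -2},{"dp": [0,0,0],"yaw": -4}]}}

```text
time_s: 14.72
tcp_pos: [0.461, -0.1619, 0.1177]
eef_rot: [179.9, -0.1, -125.1]
contact_force: [-2.3, -0.7, 1.3]
gripper_width: 0.0414
gripper_force: 40.0
```

```bash
python3 st.py
```

```text
[-2.27 -0.68  1.31] [0.142 0.582 0.155] [ 0.461  -0.1619  0.1177] [ 1.7994e+02 -5.0000e-02 -1.2508e+02] -38.8362828093125 0.525 0.0413861089751141 14.7167
```

Call:
{"api": "apply_moves", "payload": {"targets": [{"dp": [0,0,0],"yaw": -2},{"dp": [0,0,0],"yaw": -3}]}}

```text
time_s: 14.88
tcp_pos: [0.4609, -0.1619, 0.1176]
eef_rot: [179.9, -0.1, -128.1]
contact_force: [-1.6, 0.2, 1.2]
gripper_width: 0.0416
gripper_force: 40.0
```

```bash
python3 st.py
```

```text
[-1.56  0.21  1.15] [0.122 0.862 0.188] [ 0.4609 -0.1619  0.1176] [ 1.7993e+02 -5.0000e-02 -1.2808e+02] -41.84088157428119 -0.141 0.04156200916945928 14.8833
```

Call:
{"api": "apply_moves", "payload": {"targets": [{"dp": [0,0,0],"yaw": -2},{"dp": [0,0,0],"yaw": -3}]}}

```text
time_s: 15.05
tcp_pos: [0.461, -0.1619, 0.1176]
eef_rot: [179.9, -0.1, -131.1]
contact_force: [-2.7, -0.4, 1.5]
gripper_width: 0.0414
gripper_force: 40.0
```

```bash
python3 st.py
```

```text
[-2.72 -0.39  1.45] [0.162 1.021 0.185] [ 0.461  -0.1619  0.1176] [ 1.7994e+02 -6.0000e-02 -1.3107e+02] -44.82567699219907 -0.076 0.041351741526534126 15.05
```

Call:
{"api": "apply_moves", "payload": {"targets": [{"dp": [0,0,0],"yaw": -2},{"dp": [0,0,0],"yaw": -3}]}}

```text
time_s: 15.22
tcp_pos: [0.461, -0.1619, 0.1176]
eef_rot: [179.9, -0.1, -134.1]
contact_force: [-3.7, -0.3, 2.1]
gripper_width: 0.0415
gripper_force: 40.0
```

```bash
python3 st.py
```

```text
[-3.72 -0.33  2.06] [0.136 1.251 0.145] [ 0.461  -0.1619  0.1176] [ 1.7995e+02 -5.0000e-02 -1.3406e+02] -47.823125924389664 -0.102 0.04146611246483402 15.2167
```

Call:
{"api": "apply_moves", "payload": {"targets": [{"dp": [0,0,0],"yaw": -1.5},{"dp": [0,0,0],"yaw": -3}]}}

```text
time_s: 15.38
tcp_pos: [0.461, -0.1618, 0.1176]
eef_rot: [179.9, -0.1, -137.0]
contact_force: [-2.5, -0.3, 2.4]
gripper_width: 0.0414
gripper_force: 40.0
```

```bash
python3 st.py
```

```text
[-2.53 -0.28  2.39] [0.171 1.263 0.209] [ 0.461  -0.1618  0.1176] [ 1.7995e+02 -6.0000e-02 -1.3702e+02] -50.78179528475544 0.333 0.04139781118483423 15.3833
```

Call:
{"api": "apply_moves", "payload": {"targets": [{"dp": [0,0,0],"yaw": -1.5},{"dp": [0,0,0],"yaw": -3}]}}

```text
time_s: 15.55
tcp_pos: [0.461, -0.1618, 0.1176]
eef_rot: [180.0, -0.1, -140.0]
contact_force: [-3.1, 0.4, 2.5]
gripper_width: 0.0417
gripper_force: 40.0
```

```bash
python3 st.py
```

```text
[-3.1   0.42  2.52] [0.216 1.18  0.252] [ 0.461  -0.1618  0.1176] [ 1.7995e+02 -6.0000e-02 -1.4002e+02] -53.784391446139516 0.226 0.04168469419259492 15.55
```

Call:
{"api": "apply_moves", "payload": {"targets": [{"dp": [0,0,0],"yaw": -1.5},{"dp": [0,0,0],"yaw": -3}]}}

```text
time_s: 15.72
tcp_pos: [0.461, -0.1618, 0.1176]
eef_rot: [180.0, -0.1, -143.0]
contact_force: [-3.1, 0.8, 1.4]
gripper_width: 0.0412
gripper_force: 40.0
```

```bash
python3 st.py
```

```text
[-3.1   0.8   1.39] [0.324 1.277 0.308] [ 0.461  -0.1618  0.1176] [ 1.7996e+02 -7.0000e-02 -1.4300e+02] -56.77625766938095 0.143 0.041215705277874805 15.7167
```

Call:
{"api": "apply_moves", "payload": {"targets": [{"dp": [0,0,0],"yaw": -1.5},{"dp": [0,0,0],"yaw": -3}], "squeeze": 58}}

```text
time_s: 15.88
tcp_pos: [0.461, -0.1618, 0.1176]
eef_rot: [180.0, -0.1, -146.0]
contact_force: [-3.7, 0.9, 2.8]
gripper_width: 0.041
gripper_force: 58.0
```

```bash
python3 st.py
```

```text
[-3.65  0.94  2.79] [0.34  1.257 0.417] [ 0.461  -0.1618  0.1176] [ 1.7996e+02 -7.0000e-02 -1.4600e+02] -59.76905201051518 0.066 0.04099073530750996 15.8833
```

Call:
{"api": "apply_moves", "payload": {"targets": [{"dp": [0,0,0],"yaw": -1.5},{"dp": [0,0,0],"yaw": -3}]}}

```text
time_s: 16.05
tcp_pos: [0.4609, -0.1618, 0.1176]
eef_rot: [180.0, -0.1, -149.0]
contact_force: [-2.6, 0.3, 2.0]
gripper_width: 0.0413
gripper_force: 58.0
```

```bash
python3 st.py
```

```text
[-2.64  0.3   1.98] [0.43  1.289 0.472] [ 0.4609 -0.1618  0.1176] [ 1.7996e+02 -7.0000e-02 -1.4899e+02] -62.762146153422265 0.001 0.04133771168782737 16.05
```

Call:
{"api": "apply_moves", "payload": {"targets": [{"dp": [0,0,0],"yaw": -1.5},{"dp": [0,0,0],"yaw": -3}]}}

```text
time_s: 16.22
tcp_pos: [0.461, -0.1617, 0.1176]
eef_rot: [180.0, -0.1, -152.0]
contact_force: [-4.4, -0.1, 2.8]
gripper_width: 0.041
gripper_force: 58.0
```

```bash
python3 st.py
```

```text
[-4.42 -0.09  2.76] [0.463 1.243 0.489] [ 0.461  -0.1617  0.1176] [ 1.7996e+02 -7.0000e-02 -1.5198e+02] -65.76008508137083 -0.02 0.041027637177974564 16.2167
```

Call:
{"api": "apply_moves", "payload": {"targets": [{"dp": [0,0,0],"yaw": -2}]}}

```text
time_s: 16.3
tcp_pos: [0.461, -0.1617, 0.1176]
eef_rot: [180.0, -0.1, -154.0]
contact_force: [-3.5, 1.6, 2.4]
gripper_width: 0.0407
gripper_force: 58.0
```

```bash
python3 st.py
```

```text
[-3.51  1.57  2.39] [0.517 1.274 0.464] [ 0.461  -0.1617  0.1176] [ 1.7996e+02 -7.0000e-02 -1.5398e+02] -67.75834620631029 0.368 0.040666258981194844 16.3
```

Call:
{"api": "apply_moves", "payload": {"targets": [{"dp": [0,0,0],"yaw": -2}]}}

```text
time_s: 16.38
tcp_pos: [0.461, -0.1617, 0.1176]
eef_rot: [180.0, -0.1, -156.0]
contact_force: [-3.9, 1.3, 2.6]
gripper_width: 0.041
gripper_force: 58.0
```

```bash
python3 st.py
```

```text
[-3.91  1.29  2.62] [0.516 1.319 0.313] [ 0.461  -0.1617  0.1176] [ 1.7997e+02 -7.0000e-02 -1.5602e+02] -69.79392400213563 0.422 0.041017427841210104 16.3833
```

Call:
{"api": "apply_moves", "payload": {"targets": [{"dp": [0,0,0],"yaw": -2}]}}

```text
time_s: 16.47
tcp_pos: [0.461, -0.1617, 0.1176]
eef_rot: [180.0, -0.1, -158.0]
contact_force: [-3.9, 0.4, 3.1]
gripper_width: 0.0408
gripper_force: 58.0
```

```bash
python3 st.py
```

```text
[-3.92  0.38  3.14] [0.482 1.25  0.106] [ 0.461  -0.1617  0.1176] [ 1.7997e+02 -7.0000e-02 -1.5804e+02] -71.80957932030603 0.58 0.040756387884398 16.4667
```

Call:
{"api": "apply_moves", "payload": {"targets": [{"dp": [0,0,0],"yaw": -2}]}}

```text
time_s: 16.55
tcp_pos: [0.461, -0.1617, 0.1176]
eef_rot: [180.0, -0.1, -160.1]
contact_force: [-3.9, -1.5, 5.7]
gripper_width: 0.0407
gripper_force: 58.0
```

```bash
python3 st.py
```

```text
[-3.91 -1.46  5.7 ] [-0.14   0.943 -0.035] [ 0.461  -0.1617  0.1176] [ 1.7997e+02 -6.0000e-02 -1.6007e+02] -73.82500878561576 0.756 0.040706995052560875 16.55
```

Call:
{"api": "apply_moves", "payload": {"targets": [{"dp": [0,0,0],"yaw": -2}]}}

```text
time_s: 16.63
tcp_pos: [0.461, -0.1617, 0.1176]
eef_rot: [180.0, -0.1, -162.1]
contact_force: [-3.9, 2.9, 5.0]
gripper_width: 0.0412
gripper_force: 58.0
```

```bash
python3 st.py
```

```text
[-3.9   2.91  5.01] [0.927 1.318 0.052] [ 0.461  -0.1617  0.1176] [ 1.7996e+02 -6.0000e-02 -1.6207e+02] -75.82478780985429 0.661 0.04119535135747625 16.6333
```

Call:
{"api": "apply_moves", "payload": {"targets": [{"dp": [0,0,0],"yaw": -2}]}}

```text
time_s: 16.72
tcp_pos: [0.461, -0.1617, 0.1176]
eef_rot: [180.0, -0.1, -164.1]
contact_force: [-3.8, 0.4, 2.4]
gripper_width: 0.0407
gripper_force: 58.0
```

```bash
python3 st.py
```

```text
[-3.76  0.43  2.35] [0.531 1.226 0.005] [ 0.461  -0.1617  0.1176] [ 1.7997e+02 -6.0000e-02 -1.6407e+02] -77.82684127653818 0.675 0.04071987752049897 16.7167
```

Call:
{"api": "apply_moves", "payload": {"targets": [{"dp": [0,0,0],"yaw": -2}]}}

```text
time_s: 16.8
tcp_pos: [0.461, -0.1617, 0.1176]
eef_rot: [180.0, -0.1, -166.1]
contact_force: [-3.6, 2.1, 3.0]
gripper_width: 0.0411
gripper_force: 58.0
```

```bash
python3 st.py
```

```text
[-3.62  2.11  2.96] [ 0.629  1.25  -0.041] [ 0.461  -0.1617  0.1176] [ 1.7997e+02 -6.0000e-02 -1.6607e+02] -79.82413309149553 0.668 0.04109056495519741 16.8
```

Call:
{"api": "apply_moves", "payload": {"targets": [{"dp": [0,0,0],"yaw": -1.5},{"dp": [0,0,0],"yaw": -3}]}}

```text
time_s: 16.97
tcp_pos: [0.461, -0.1616, 0.1176]
eef_rot: [180.0, -0.1, -169.0]
contact_force: [-3.6, 1.0, 2.9]
gripper_width: 0.0412
gripper_force: 58.0
```

```bash
python3 st.py
```

```text
[-3.64  0.97  2.87] [0.703 1.165 0.263] [ 0.461  -0.1616  0.1176] [ 1.7997e+02 -6.0000e-02 -1.6903e+02] -82.79139002045193 0.236 0.04122523172047446 16.9667
```

Call:
{"api": "apply_moves", "payload": {"targets": [{"dp": [0,0,0],"yaw": -1.5},{"dp": [0,0,0],"yaw": -3}]}}

```text
time_s: 17.13
tcp_pos: [0.461, -0.1617, 0.1176]
eef_rot: [180.0, -0.1, -172.0]
contact_force: [-3.6, 1.3, 2.8]
gripper_width: 0.041
gripper_force: 58.0
```

```bash
python3 st.py
```

```text
[-3.59  1.3   2.83] [0.75  1.247 0.336] [ 0.461  -0.1617  0.1176] [ 1.7998e+02 -7.0000e-02 -1.7202e+02] -85.77818129517789 0.171 0.04100340671751443 17.1333
```

Call:
{"api": "apply_moves", "payload": {"targets": [{"dp": [0,0,0],"yaw": -1.5},{"dp": [0,0,0],"yaw": -3}]}}

```text
time_s: 17.3
tcp_pos: [0.461, -0.1616, 0.1176]
eef_rot: [180.0, -0.1, -175.0]
contact_force: [-3.6, 0.9, 3.3]
gripper_width: 0.0413
gripper_force: 58.0
```

```bash
python3 st.py
```

```text
[-3.61  0.87  3.25] [0.785 1.259 0.439] [ 0.461  -0.1616  0.1176] [ 1.7998e+02 -7.0000e-02 -1.7500e+02] -88.77182978564646 0.091 0.041286717512694714 17.3
```

Call:
{"api": "apply_moves", "payload": {"targets": [{"dp": [0,0,0],"yaw": 0},{"dp": [0,0,0],"yaw": 0},{"dp": [0,0,0],"yaw": 0},{"dp": [0,0,0],"yaw": 0},{"dp": [0,0,0],"yaw": 0},{"dp": [0,0,0],"yaw": 0},{"dp": [0,0,0],"yaw": 0},{"dp": [0,0,0],"yaw": 0}], "grip": -1}}

```text
time_s: 17.97
tcp_pos: [0.4617, -0.1617, 0.1178]
eef_rot: [180.0, 0.0, -175.0]
contact_force: [-0.7, -0.4, 0.8]
gripper_width: 0.0861
gripper_force: 0.0
```

Call:
{"api": "apply_moves", "payload": {"targets": [{"dp": [0,0,0.02],"yaw": 0},{"dp": [0,0,0.05],"yaw": 0},{"dp": [0,0,0.085],"yaw": 0},{"dp": [0,0,0.12],"yaw": 0},{"dp": [0,0.03,0.15],"yaw": 0},{"dp": [0,0.07,0.15],"yaw": 0},{"dp": [0,0.11,0.15],"yaw": 0},{"dp": [0,0.15,0.15],"yaw": 0},{"dp": [0,0.19,0.15],"yaw": 0},{"dp": [0,0.23,0.15],"yaw": 0},{"dp": [0,0.25,0.15],"yaw": 0},{"dp": [0,0.25,0.15],"yaw": 0},{"dp": [0,0.25,0.15],"yaw": 0}]}}

```text
time_s: 19.05
tcp_pos: [0.4615, 0.0893, 0.2676]
eef_rot: [-180.0, -0.0, -174.8]
contact_force: [-0.2, -0.5, -0.5]
gripper_width: 0.0874
gripper_force: 0.0
```

```bash
python3 - <<'E'
from h import *
t=cap('top');s=cap('side')
f=lambda i,k:cv2.resize(i[:,:,::-1],None,fx=k,fy=k,interpolation=cv2.INTER_CUBIC)
cv2.imwrite('pics/d.png',np.hstack([f(t['image'][160:260,310:410],4),f(s['image'][150:250,320:420],4)]))
st=get_state(); print(st['tcp_pos'],st['gripper_width'],st['contact_force'],st['time_s'])
E
```

```text
[0.46149645 0.08787238 0.26766945] 0.08775425844674038 [ 0.03727471 -1.25450967 -1.17113883] 19.15
```

View pics/d.png

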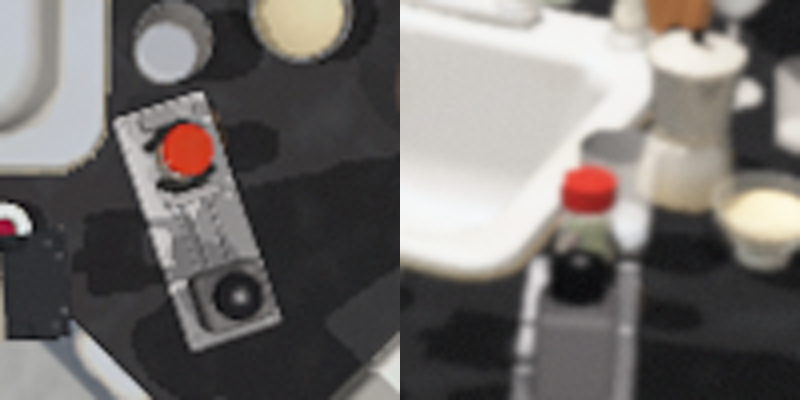

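The picture shows the jar upright (red cap at crop pixel 187,150) with both jaws closed on it and the arm clear, so I'm handing in.

```bash
python3 -c "
from plant import r
print(r.close_job())"
```

```text
the job is handed in; nothing more can be done
None
```

The round spice jar is clamped upright and released, and I stopped turning the knob after feeling one click (torque peaked near 0.5 N m, fell to about zero, then began rising again); the job was handed in at about 19 s with the arm clear.

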